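# Show the neighbour the cat-feeding things on the corridor rack

### The job

Show the neighbour who will feed the stairwell cats what she needs, by pointing straight down from a few centimetres above each thing and staying still there for two seconds: first the cap of the squat bucket (the food), then the bowl of the scoop clipped to the bar (the measure), then the middle of the two nested cups (the dishes). Touch and move nothing, and do not lower the hand over the tall bucket or the single cup, which would mislead her. When she has seen all three, draw the hand well away from them.

Things in the scene. Friction and masses are not known exactly. Their poses are not given: they have to be found in the camera images.
- squat_cap (a point): Top centre of the twist cap of the squat turquoise plastic bucket, the one to point at: on the bucket's axis, on top of the cap's grip bar, 137 mm above the shelf; z up. Bucket loose, closed, 160 mm across at its collar, body 105 mm high; cap 120 mm across and 20 mm high with a bar 14 x 90 mm and 12 mm high across it.
- tall_cap (a point): Top centre of the twist cap of the tall, slim turquoise bucket (bystander, same plastic): 227 mm above the shelf; z up. Loose, 128 mm across at its collar, cap 92 mm across. The two buckets may stand in either of two places.
- scoop_bowl (a point): Middle of the open mouth of the purple plastic scoop's bowl, at the height of its rim, 151 mm above the shelf; z up, x runs from the handle to the bowl's lip. Bowl 94 mm long, 72 mm wide, 44 mm deep. The handle lies level along the bar below, held by a steel spring clip.
- scoop_bar: Fixed low bar of the rack's frame, galvanised steel, 300 mm long along its x, 30 mm wide, top 105 mm above the shelf, on two feet; origin on the shelf under its middle. Carries the scoop (bowl centre 75 mm along +x from the origin) and a second, empty spring clip at its -x end; nothing on it is higher than 151 mm.
- nest_rim (a point): Centre of the mouth of the two nested aluminium cups, the ones to point at, at the upper cup's rim, 107 mm above the shelf; z up. The pair stands upright as one loose thing, 77 mm across the rim, two rims 26 mm apart in height.
- single_rim (a point): Centre of the mouth of the single aluminium cup (bystander, same shape): rim 81 mm above the shelf, 77 mm across; z up. Loose. The pair and the single cup may stand in either of two places.
Things that resemble listed ones, but are neither listed nor needed, are in the scene too. What is shaped like the part that bears squat_cap but orange or purple is not meant.

How it is judged:
By the outcome, as a careful person would: the job done as asked, in the order asked, and still so for the second after the job is handed in, with the robot touching nothing.
It also fails if it takes over 61 s, if anything falls off the work surface, if the arm or the gripper's body presses on something with over 40 N, if the wrist force passes 120 N, or if a joint passes its speed limit or range.

### The arm

A 6-joint arm with a two-finger parallel gripper is mounted at the origin on the work surface. World frame = base frame: x ahead of the robot, y to its left, z up, the work surface at z = 0. Lengths are in m, angles in degrees, forces in N, time in s.
With the tool pointing down it reaches from about 0.3 to 0.875 m from the base axis. Payload 6.4 kg.
Tool frame: the origin (TCP) lies on the centre line of the jaws, within the pads' length; the fingertips stand ahead of it and the grasp point (between the pads) is the TCP (r.tips_ahead is the z of the fingertips in the tool frame, in m); z points along the fingers, y is the line along which they close (so a half turn about z gives the same grasp; the last joint's range is limited). The gripper opens to 88 mm and grips with 3 to 60 N. Pads are 18 mm wide; open, the fingers measure 123 mm over their backs; the gripper's body (75 mm by 187 mm) begins 45 mm behind the grasp point.
Start: joints at [57.852, 10.359, 92.074, -0, 77.567, -11.82], TCP at [0.2, 0.539, 0.258] pointing down, gripper open.
Joint ranges: [-171.53, 171.53], [-51.25, 118.39], [17.06, 147.69], [-65.23, 245.23], [0, 150.52], [-178.68, 178.68]. Speed limits (degrees/s): [147.25, 147.25, 172.46, 180, 180, 180].

### API

Orientations are given as [roll, pitch, yaw] about the fixed x, y, z axes, in that order (R = Rz(yaw) Ry(pitch) Rx(roll)).
In Python, from cell import monitor, vision, job, r gives the robot as it stands. The module is installed in compiled form; this text tells all that it offers.
- The arm moves only by the tool move_arm, never from a script. Its argument "increments" is a list of rows, each an object with "claw": the finger opening in m, from 0 to 0.0881; "travel": the shift along the tool's x, y, z in m, a list of three; "roll": the turn about the tool's z in rad. A call has 1 to 10 rows; each row is the pose to reach, as a shift and turn from the pose commanded when the call began, along the tool's axes at that moment; what a row does not reach only later rows make up. A row lasts 1/12 s, in which the tool goes at most 41.7 mm and 7.16 degrees, less where a joint would pass 70% of its speed; a pose out of reach is approached as far as the arm can. A call with a gripper value outside its range is refused whole. The fingers move at their own pace and stop on an object; "grip_force" is the grip in N (left out, the last holds). Time passes only in rows, so rows that repeat a pose let the fingers close. It gives the time, the measured TCP pose, the force, the opening and the grip force at its end, in the units of the state.
- monitor.get_state(): the state, without advancing time (a new reading comes with each control period).
- vision.camera(name): name is "scene" or "side" or "wrist"; returns a dict with "pixels" (400x640x3 uint8, red, green, blue), "depth" (400x640 float32, m along the optical axis (not along the pixel's ray), 0 where there is no reading), "fx", "fy", "cx", "cy" (pixels), "rvec" (rotation vector, rad) and "tvec" (3), from world to camera coordinates, as OpenCV has them. Camera axes: x right, y down, z forward; pixel columns grow to the right and rows downward; lengths in m; the calibration is good to about 2 mm. A picture is of the moment at which its call begins.
- job.finish_job(): hands the job in; it is judged then, once.
The state is a dict: "clock": time; "q": joint angles; "joint_velocities": joint speeds; "joint_torque": joint torques, N m; "tcp_pos": TCP position; "ee_rot": TCP orientation; "wrist_force": force on the tool from outside, world axes, zero at the start; "torque": the same for the moment, N m; "grip_width": finger opening in m; "grip_force": force on a finger pad.
Only numpy, scipy, OpenCV 4.12 (cv2) and the standard library are available. Lean on these libraries where they do the work, as an engineer would, in place of code of your own. Each camera call takes 0.05 s, during which the arm holds its last target. There are 200 camera calls.

## Working session

There is one attempt and no reset: what is moved stays moved. The work goes in short steps, Python scripts to look and compute and a tool call to move; the robot and the scene stay as the last step left them, time stands still between calls to the robot, and variables do not carry over. Pictures are saved under pics/ and viewed, at most 10 in all, crops included, and the job is handed in when it is done.

Besides the shell and the picture viewer there is one more tool, called after "Call:" as name(argument=value, ...), one argument or row to a line, values as JSON. move_arm: Moves the arm, as the interface text tells. Its arguments: {"type":"object","properties":{"increments":{"type":"array"},"grip_force":{"type":"number"}},"required":["increments"]}

```bash
mkdir -p pics; cat > h.py <<'E'
import numpy as np, cv2
from cell import monitor, vision, job, r
def cam(n):
    c=vision.camera(n); R=cv2.Rodrigues(np.array(c["rvec"],float))[0]; t=np.array(c["tvec"],float).ravel()
    v,u=np.mgrid[:400,:640]; d=c["depth"]
    P=np.stack([(u-c["cx"])/c["fx"]*d,(v-c["cy"])/c["fy"]*d,d],-1)
    c["W"]=(P-t)@R; c["R"]=R; c["t"]=t; return c
E
python3 - <<'E'
from h import *
a=[]
for n in("scene","side","wrist"):
    c=cam(n); np.savez("%s0.npz"%n,**{k:c[k] for k in("pixels","depth","W","R","t","fx","fy","cx","cy")})
    cv2.imwrite(f"pics/{n}0.png",c["pixels"][...,::-1]); print(n,(-c["R"].T@c["t"]).round(3))
s=monitor.get_state(); print(s,r.tips_ahead)
E
```

```text
scene [1.454 0.401 0.903]
side [0.848 0.885 1.308]
wrist [0.123 0.565 0.384]
{'clock': 0.15, 'q': array([ 5.78510936e+01,  1.03922900e+01,  9.21158860e+01, -2.41238514e-04,
        7.75684268e+01, -1.18203331e+01]), 'joint_velocities': array([ 0.00490708, -0.20725448, -0.12842789, -0.06475636, -0.03515844,
        0.01250766]), 'joint_torque': array([-3.01347045e-04, -4.34231508e+01, -3.42177486e+01,  7.02158804e-02,
        3.55487305e-02, -9.12650376e-05]), 'tcp_pos': array([0.19954214, 0.53887084, 0.2570374 ]), 'ee_rot': array([-1.79924973e+02, -1.54610617e-02,  1.59671469e+02]), 'wrist_force': array([ 0.32368385,  0.06118478, -0.60843616]), 'torque': array([ 0.02436089, -0.05915522, -0.02846886]), 'grip_force': 0.0, 'grip_width': 0.08850092144201424} 0.019
```

View pics/scene0.png

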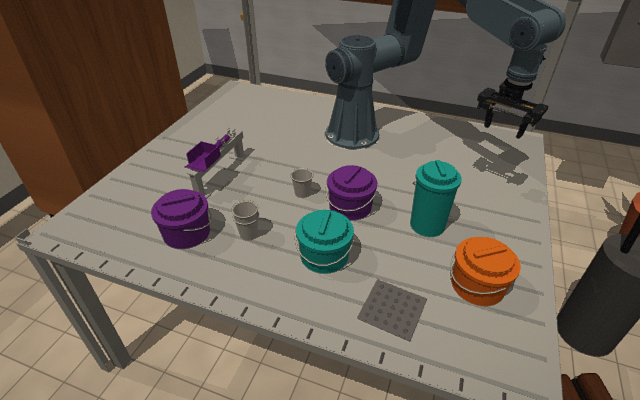

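View pics/side0.png

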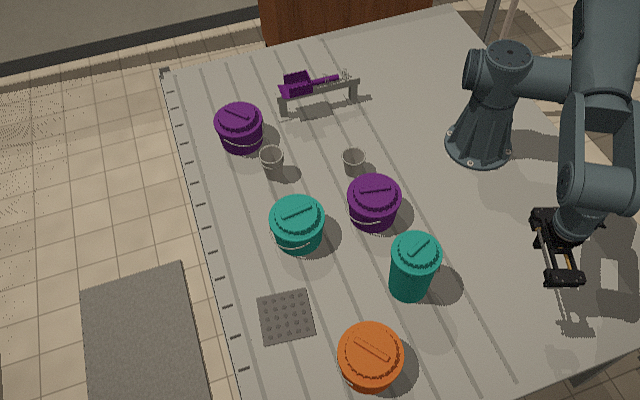

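The scene view shows the squat turquoise bucket at (325,240) and the tall one at (437,195). Squat decoys are purple at (181,218) and (352,190), and orange at (486,268). The scoop bowl is at (205,155). The cups are at (246,220), which looks double-rimmed, and (302,182). In the side view they are at (297,223), (413,265), (297,83), (272,160) and (353,162). Next I measure heights and centres, and crop the cups to check my choice.

```bash
python3 - <<'E'
from h import *
D={n:np.load(n+"0.npz") for n in("scene","side")}
def rayplane(c,uv,z):
    d=np.array([(uv[0]-c["cx"])/c["fx"],(uv[1]-c["cy"])/c["fy"],1.])@c["R"]; o=-c["R"].T@c["t"]; return o+d*(z-o[2])/d[2]
for n,c in D.items():
    W=c["W"]; hsv=cv2.cvtColor(c["pixels"],cv2.COLOR_RGB2HSV); H,S,V=hsv[...,0],hsv[...,1],hsv[...,2]
    for nm,m in(("turq",(H>75)&(H<98)&(S>120)),("purple",(H>130)&(H<165)&(S>100)),("orange",(H<18)&(S>180))):
        k,L,st,_=cv2.connectedComponentsWithStats((m&(c["depth"]>0)).astype(np.uint8))
        for i in range(1,k):
            if st[i,4]<150: continue
            P=W[L==i]; zt=np.percentile(P[:,2],99)
            if P[:,0].max()>1.5 or zt<.05: continue
            T=P[P[:,2]>zt-.006]; rc=cv2.minAreaRect(T[:,:2].astype(np.float32)*1000)
            print(n,nm,st[i],"ztop %.3f"%zt,"topcentre",np.round(rc[0],0),np.round(rc[1],0),round(rc[2]),"cent",P.mean(0).round(3))
    boxes={"scene":((225,190,270,245),(285,160,320,202)),"side":((252,138,290,185),(336,140,370,182))}[n]
    for b in boxes:
        P=W[b[1]:b[3],b[0]:b[2]].reshape(-1,3); P=P[(P[:,2]>.03)&(P[:,2]<.13)]; zt=np.percentile(P[:,2],99.5)
        T=P[P[:,2]>zt-.008]; (x,y),rad=cv2.minEnclosingCircle(T[:,:2].astype(np.float32)*1000)
        print(n,"cup",b,"ztop %.3f"%zt,round(x),round(y),"r",round(rad),len(T))
    m=(H>130)&(H<165)&(S>100)&(c["depth"]>0)&(W[...,1]<.1)&(W[...,2]>.14)
    P=W[m]; print(n,"purple high",len(P),P.min(0).round(3),P.max(0).round(3))
p=D["scene"]["pixels"][130:260,160:340]; q=D["side"]["pixels"][60:190,240:420]
cv2.imwrite("pics/c1.png",cv2.resize(np.vstack([p,q]),None,fx=2.2,fy=2.2,interpolation=2)[...,::-1])
E
```

```text
scene turq [ 411  160   50   77 2752] ztop 0.227 topcentre [443. 385.] [67. 16.] 22 cent [0.477 0.386 0.142]
scene turq [ 296  210   58   54 2423] ztop 0.138 topcentre [675. 125.] [93. 14.] 7 cent [0.702 0.134 0.108]
scene purple [185 135  45  37 772] ztop 0.152 topcentre [ 508. -364.] [79. 83.] 85 cent [ 0.503 -0.365  0.125]
scene purple [ 327  165   50   45 1696] ztop 0.138 topcentre [440. 131.] [15. 91.] 79 cent [0.472 0.137 0.108]
scene purple [ 151  189   59   60 2613] ztop 0.138 topcentre [ 739. -303.] [17. 88.] 42 cent [ 0.765 -0.279  0.093]
scene purple [330 200  43  20 282] ztop 0.053 topcentre [475. 192.] [ 5. 59.] 62 cent [0.491 0.164 0.028]
scene orange [   0    0   62   74 1314] ztop 0.467 topcentre [  303. -1276.] [82. 10.] 6 cent [ 0.268 -1.276  0.347]
scene orange [ 45   0  51  20 281] ztop 0.424 topcentre [  120. -1279.] [82. 15.] 7 cent [ 0.043 -1.276  0.384]
scene orange [113   0  36  28 288] ztop 0.339 topcentre [ -242. -1276.] [32.  9.] 27 cent [-0.292 -1.277  0.278]
scene orange [147   0  25  47 198] ztop 0.279 topcentre [ -510. -1276.] [49.  9.] 6 cent [-0.495 
[... 789 characters left out ...]
 2957] ztop 0.230 topcentre [442. 384.] [69. 14.] 23 cent [0.457 0.403 0.166]
side purple [278  70  61  29 810] ztop 0.153 topcentre [ 509. -360.] [78. 80.] 87 cent [ 0.501 -0.364  0.125]
side purple [ 213  102   50   54 1962] ztop 0.140 topcentre [ 736. -304.] [23. 90.] 41 cent [ 0.742 -0.273  0.098]
side purple [ 347  173   55   60 2480] ztop 0.140 topcentre [436. 132.] [18. 97.] 83 cent [0.452 0.151 0.104]
side orange [ 337  322   67   73 3108] ztop 0.139 topcentre [632. 551.] [15. 89.] 37 cent [0.637 0.564 0.112]
side cup (252, 138, 290, 185) ztop 0.113 679 -121 r 41 87
side cup (336, 140, 370, 182) ztop 0.129 455 76 r 23 67
side purple high 167 [ 0.067 -0.408  0.14 ] [0.767 0.017 0.243]
```

View pics/c1.png

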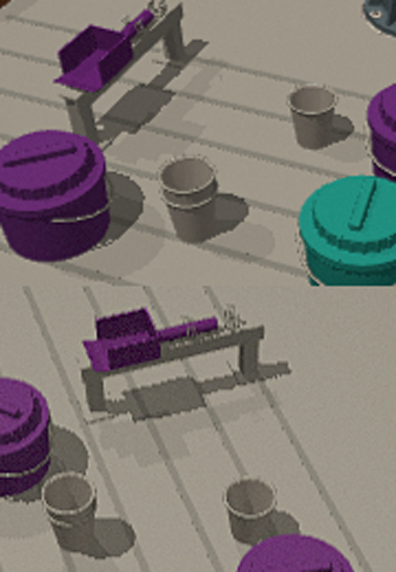

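The crop shows the double-rimmed nested pair near scene (246,220), with its rim at 0.109. The single cup at (302,182) has its rim at 0.083. The squat turquoise bar is at z 0.138, at about (0.676,0.126). Now I refine the scoop bowl.

```bash
cat >> h.py <<'E'
def go(*w):
    s=monitor.get_state(); from scipy.spatial.transform import Rotation as Ro
    R=Ro.from_euler("xyz",s["ee_rot"],degrees=True).as_matrix()
    print(s["clock"],s["tcp_pos"].round(3),s["ee_rot"].round(1),s["grip_width"].round(3),s["wrist_force"].round(1))
    p=s["tcp_pos"]
    for x in w: print(x,"from now",(R.T@(np.array(x)-s["tcp_pos"])).round(3),"from prev",(R.T@(np.array(x)-p)).round(3)); p=np.array(x)
E
python3 - <<'E'
from h import *
for n in("scene","side"):
    c=np.load(n+"0.npz"); W=c["W"]; hsv=cv2.cvtColor(c["pixels"],cv2.COLOR_RGB2HSV); H,S=hsv[...,0],hsv[...,1]
    near=(abs(W[...,0]-.45)<.2)&(abs(W[...,1]+.36)<.12)&(c["depth"]>0)
    B=W[near&(S<80)&(abs(W[...,2]-.105)<.006)][:,:2]; rc=cv2.minAreaRect((B*1000).astype(np.float32)); 
    d=cv2.fitLine(B.astype(np.float32),cv2.DIST_HUBER,0,.01,.01).ravel(); ax=d[:2]*np.sign(d[0]); print(n,"bar",len(B),rc,ax,d[2:])
    P=W[near&(H>130)&(H<165)&(S>100)&(W[...,0]<.6)&(W[...,2]>.09)]; pr=np.array([-ax[1],ax[0]])
    for lo,hi in((.09,.11),(.11,.13),(.13,.143),(.143,.16)):
        q=P[(P[:,2]>lo)&(P[:,2]<=hi)]; a=q[:,:2]@ax; b=q[:,:2]@pr; print(lo,len(q),"along",a.min().round(3),a.max().round(3),"across",b.min().round(3),b.max().round(3))
    a,b=np.array([.508,-.362])@ax,np.array([.508,-.362])@pr; print("cand",a,b)
go((.2,.54,.42),(.676,.126,.42),(.676,.126,.19))
E
```

```text
scene bar 194 ((441.16180419921875, -360.8793640136719), (72.85518646240234, 301.9690856933594), 87.07556915283203) [ 0.99904597 -0.04367041] [ 0.47365463 -0.35676515]
0.09 122 along 0.485 0.577 across -0.377 -0.305
0.11 375 along 0.381 0.591 across -0.38 -0.302
0.13 160 along 0.401 0.566 across -0.379 -0.302
0.143 115 along 0.48 0.567 across -0.379 -0.302
cand 0.5233240409716964 -0.33947007106244564
side bar 289 ((441.249755859375, -356.1758117675781), (72.8973617553711, 297.8769836425781), 83.39995574951172) [ 0.9999083 -0.0135418] [ 0.4556967 -0.3549701]
0.09 69 along 0.414 0.577 across -0.395 -0.325
0.11 462 along 0.374 0.58 across -0.399 -0.317
0.13 168 along 0.374 0.556 across -0.401 -0.317
0.143 112 along 0.474 0.558 across -0.399 -0.313
cand 0.5128555625788868 -0.3550875798985362Traceback (most recent call last):
  File "<stdin>", line 11, in <module>
  File "h.py", line 11, in go
    print(s["clock"],s["tcp_pos"].round(3),s["ee_rot"].round(1),s["grip_width"].round(3),s["wrist_force"].round(1))
                                                                ^^^^^^^^^^^^^^^^^^^^^
AttributeError: 'float' object has no attribute 'round'
```

Call:
move_arm(
  increments=[
    {"claw": 0.0, "travel": [0, 0, -0.02], "roll": 0},
    {"claw": 0.0, "travel": [0, 0, -0.055], "roll": 0},
    {"claw": 0.0, "travel": [0, 0, -0.09], "roll": 0},
    {"claw": 0.0, "travel": [0, 0, -0.125], "roll": 0},
    {"claw": 0.0, "travel": [0, 0, -0.155], "roll": 0},
    {"claw": 0.0, "travel": [-0.02, -0.007, -0.163], "roll": 0},
    {"claw": 0.0, "travel": [-0.05, -0.019, -0.163], "roll": 0},
    {"claw": 0.0, "travel": [-0.08, -0.03, -0.163], "roll": 0},
    {"claw": 0.0, "travel": [-0.11, -0.041, -0.163], "roll": 0},
    {"claw": 0.0, "travel": [-0.14, -0.053, -0.163], "roll": 0},
  ],
)

```text
clock: 0.98
tcp_pos: [0.3133, 0.4399, 0.4205]
ee_rot: [-180.0, -0.0, 159.7]
wrist_force: [0.7, 0.5, 0.4]
grip_width: 0.0236
grip_force: 0.0
```

```bash
sed -i 's/s\["grip_width"\].round(3)/round(s["grip_width"],3)/' h.py; python3 -c "
from h import *
go((.676,.126,.42),(.676,.126,.19))"
```

```text
0.9833 [0.313 0.44  0.42 ] [-180.    -0.   159.7] 0.024 [0.7 0.5 0.4]
(0.676, 0.126, 0.42) from now [-0.449 -0.169  0.   ] from prev [-0.449 -0.169  0.   ]
(0.676, 0.126, 0.19) from now [-0.449 -0.169  0.23 ] from prev [-0.    0.    0.23]
```

Call:
move_arm(
  increments=[
    {"claw": 0.0, "travel": [-0.03, -0.011, 0], "roll": 0},
    {"claw": 0.0, "travel": [-0.06, -0.023, 0], "roll": 0},
    {"claw": 0.0, "travel": [-0.09, -0.034, 0], "roll": 0},
    {"claw": 0.0, "travel": [-0.12, -0.045, 0], "roll": 0},
    {"claw": 0.0, "travel": [-0.15, -0.056, 0], "roll": 0},
    {"claw": 0.0, "travel": [-0.18, -0.068, 0], "roll": 0},
    {"claw": 0.0, "travel": [-0.21, -0.079, 0], "roll": 0},
    {"claw": 0.0, "travel": [-0.24, -0.09, 0], "roll": 0},
    {"claw": 0.0, "travel": [-0.27, -0.102, 0], "roll": 0},
    {"claw": 0.0, "travel": [-0.3, -0.113, 0], "roll": 0},
  ],
)

```text
clock: 1.82
tcp_pos: [0.5556, 0.2293, 0.4204]
ee_rot: [-180.0, -0.0, 159.7]
wrist_force: [-0.3, 1.0, -0.0]
grip_width: 0.0008
grip_force: 0.0
```

Call:
move_arm(
  increments=[
    {"claw": 0.0, "travel": [-0.03, -0.011, 0], "roll": 0},
    {"claw": 0.0, "travel": [-0.06, -0.023, 0], "roll": 0},
    {"claw": 0.0, "travel": [-0.09, -0.034, 0], "roll": 0},
    {"claw": 0.0, "travel": [-0.12, -0.045, 0], "roll": 0},
    {"claw": 0.0, "travel": [-0.15, -0.056, 0], "roll": 0},
    {"claw": 0.0, "travel": [-0.15, -0.056, 0.03], "roll": 0},
    {"claw": 0.0, "travel": [-0.15, -0.056, 0.06], "roll": 0},
    {"claw": 0.0, "travel": [-0.15, -0.056, 0.09], "roll": 0},
    {"claw": 0.0, "travel": [-0.15, -0.056, 0.12], "roll": 0},
    {"claw": 0.0, "travel": [-0.15, -0.056, 0.14], "roll": 0},
  ],
)

```text
clock: 2.65
tcp_pos: [0.6745, 0.1258, 0.2764]
ee_rot: [-179.9, -0.3, 159.6]
wrist_force: [0.0, -0.3, -0.1]
grip_width: 0.0002
grip_force: 0.0
```

```bash
python3 -c "
from h import *
go((.676,.126,.19))
c=cam('scene'); cv2.imwrite('pics/s1.png',c['pixels'][...,::-1])"
```

```text
2.65 [0.675 0.126 0.276] [-179.9   -0.3  159.6] 0.0 [ 0.  -0.3 -0.1]
(0.676, 0.126, 0.19) from now [-0.002  0.001  0.086] from prev [-0.002  0.001  0.086]
```

View pics/s1.png

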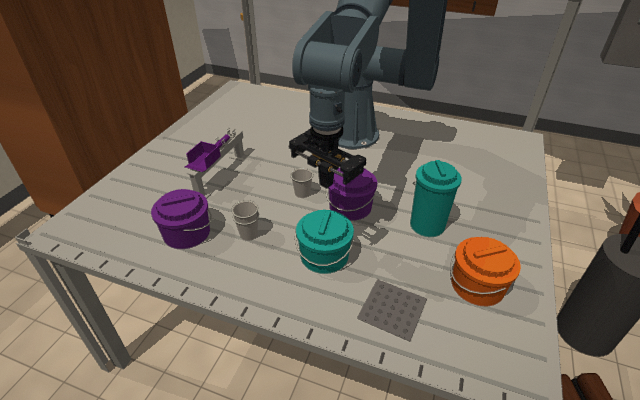

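The picture shows the closed fingertip at (325,185), directly above the squat turquoise cap at (325,222). I lower it and hold.

Call:
move_arm(
  increments=[
    {"claw": 0.0, "travel": [0, 0, 0.025], "roll": 0},
    {"claw": 0.0, "travel": [0, 0, 0.05], "roll": 0},
    {"claw": 0.0, "travel": [0, 0, 0.07], "roll": 0},
    {"claw": 0.0, "travel": [0, 0, 0.082], "roll": 0},
    {"claw": 0.0, "travel": [0, 0, 0.09], "roll": 0},
    {"claw": 0.0, "travel": [0, 0, 0.09], "roll": 0},
    {"claw": 0.0, "travel": [0, 0, 0.09], "roll": 0},
    {"claw": 0.0, "travel": [0, 0, 0.09], "roll": 0},
    {"claw": 0.0, "travel": [0, 0, 0.09], "roll": 0},
    {"claw": 0.0, "travel": [0, 0, 0.09], "roll": 0},
  ],
)

```text
clock: 3.53
tcp_pos: [0.6765, 0.1261, 0.1922]
ee_rot: [180.0, 0.1, 159.7]
wrist_force: [0.3, -0.5, -0.0]
grip_width: 0.0007
grip_force: 0.0
```

Call:
move_arm(
  increments=[
    {"claw": 0.0, "travel": [0, 0, 0], "roll": 0},
    {"claw": 0.0, "travel": [0, 0, 0], "roll": 0},
    {"claw": 0.0, "travel": [0, 0, 0], "roll": 0},
    {"claw": 0.0, "travel": [0, 0, 0], "roll": 0},
    {"claw": 0.0, "travel": [0, 0, 0], "roll": 0},
    {"claw": 0.0, "travel": [0, 0, 0], "roll": 0},
    {"claw": 0.0, "travel": [0, 0, 0], "roll": 0},
    {"claw": 0.0, "travel": [0, 0, 0], "roll": 0},
    {"claw": 0.0, "travel": [0, 0, 0], "roll": 0},
    {"claw": 0.0, "travel": [0, 0, 0], "roll": 0},
  ],
)

```text
clock: 4.37
tcp_pos: [0.6759, 0.1261, 0.1907]
ee_rot: [-180.0, -0.0, 159.7]
wrist_force: [-0.8, -0.9, -0.2]
grip_width: 0.0004
grip_force: 0.0
```

Call:
move_arm(
  increments=[
    {"claw": 0.0, "travel": [0, 0, 0], "roll": 0},
    {"claw": 0.0, "travel": [0, 0, 0], "roll": 0},
    {"claw": 0.0, "travel": [0, 0, 0], "roll": 0},
    {"claw": 0.0, "travel": [0, 0, 0], "roll": 0},
    {"claw": 0.0, "travel": [0, 0, 0], "roll": 0},
    {"claw": 0.0, "travel": [0, 0, 0], "roll": 0},
    {"claw": 0.0, "travel": [0, 0, 0], "roll": 0},
    {"claw": 0.0, "travel": [0, 0, 0], "roll": 0},
    {"claw": 0.0, "travel": [0, 0, 0], "roll": 0},
    {"claw": 0.0, "travel": [0, 0, 0], "roll": 0},
  ],
)

```text
clock: 5.2
tcp_pos: [0.6759, 0.1261, 0.1907]
ee_rot: [-180.0, 0.0, 159.7]
wrist_force: [-0.2, -0.4, 1.4]
grip_width: 0.0003
grip_force: 0.0
```

Call:
move_arm(
  increments=[
    {"claw": 0.0, "travel": [0, 0, 0], "roll": 0},
    {"claw": 0.0, "travel": [0, 0, 0], "roll": 0},
    {"claw": 0.0, "travel": [0, 0, 0], "roll": 0},
    {"claw": 0.0, "travel": [0, 0, 0], "roll": 0},
    {"claw": 0.0, "travel": [0, 0, 0], "roll": 0},
    {"claw": 0.0, "travel": [0, 0, 0], "roll": 0},
    {"claw": 0.0, "travel": [0, 0, 0], "roll": 0},
    {"claw": 0.0, "travel": [0, 0, 0], "roll": 0},
    {"claw": 0.0, "travel": [0, 0, 0], "roll": 0},
    {"claw": 0.0, "travel": [0, 0, 0], "roll": 0},
  ],
)

```text
clock: 6.03
tcp_pos: [0.6759, 0.1261, 0.1907]
ee_rot: [-180.0, 0.0, 159.7]
wrist_force: [0.8, 0.0, -1.1]
grip_width: 0.0006
grip_force: 0.0
```

```bash
python3 -c "
from h import *
go((.676,.126,.35),(.512,-.362,.35),(.512,-.362,.205))"
```

```text
6.0333 [0.676 0.126 0.191] [-180.     0.   159.7] 0.001 [ 0.8  0.  -1.1]
(0.676, 0.126, 0.35) from now [-0.    -0.    -0.159] from prev [-0.    -0.    -0.159]
(0.512, -0.362, 0.35) from now [-0.016 -0.515 -0.159] from prev [-0.016 -0.515  0.   ]
(0.512, -0.362, 0.205) from now [-0.016 -0.515 -0.014] from prev [0.    0.    0.145]
```

Call:
move_arm(
  increments=[
    {"claw": 0.0, "travel": [0, 0, -0.02], "roll": 0},
    {"claw": 0.0, "travel": [0, 0, -0.055], "roll": 0},
    {"claw": 0.0, "travel": [0, 0, -0.09], "roll": 0},
    {"claw": 0.0, "travel": [0, 0, -0.125], "roll": 0},
    {"claw": 0.0, "travel": [0, 0, -0.15], "roll": 0},
    {"claw": 0.0, "travel": [0, -0.015, -0.16], "roll": 0},
    {"claw": 0.0, "travel": [-0.001, -0.045, -0.16], "roll": 0},
    {"claw": 0.0, "travel": [-0.002, -0.075, -0.16], "roll": 0},
    {"claw": 0.0, "travel": [-0.003, -0.105, -0.16], "roll": 0},
    {"claw": 0.0, "travel": [-0.004, -0.135, -0.16], "roll": 0},
  ],
)

```text
clock: 6.87
tcp_pos: [0.6313, -0.0037, 0.3492]
ee_rot: [-180.0, -0.1, 159.7]
wrist_force: [0.7, 0.3, 0.2]
grip_width: 0.0003
grip_force: 0.0
```

Call:
move_arm(
  increments=[
    {"claw": 0.0, "travel": [-0.001, -0.03, 0], "roll": 0},
    {"claw": 0.0, "travel": [-0.002, -0.06, 0], "roll": 0},
    {"claw": 0.0, "travel": [-0.003, -0.09, 0], "roll": 0},
    {"claw": 0.0, "travel": [-0.004, -0.12, 0], "roll": 0},
    {"claw": 0.0, "travel": [-0.005, -0.15, 0], "roll": 0},
    {"claw": 0.0, "travel": [-0.006, -0.18, 0], "roll": 0},
    {"claw": 0.0, "travel": [-0.007, -0.21, 0], "roll": 0},
    {"claw": 0.0, "travel": [-0.008, -0.24, 0], "roll": 0},
    {"claw": 0.0, "travel": [-0.009, -0.27, 0], "roll": 0},
    {"claw": 0.0, "travel": [-0.01, -0.3, 0], "roll": 0},
  ],
)

```text
clock: 7.7
tcp_pos: [0.536, -0.2884, 0.3492]
ee_rot: [180.0, -0.1, 159.6]
wrist_force: [0.8, 0.2, 0.3]
grip_width: 0.0005
grip_force: 0.0
```

Call:
move_arm(
  increments=[
    {"claw": 0.0, "travel": [-0.001, -0.03, 0], "roll": 0},
    {"claw": 0.0, "travel": [-0.002, -0.06, 0], "roll": 0},
    {"claw": 0.0, "travel": [-0.002, -0.08, 0], "roll": 0},
    {"claw": 0.0, "travel": [-0.002, -0.08, 0], "roll": 0},
    {"claw": 0.0, "travel": [-0.002, -0.08, 0.02], "roll": 0},
    {"claw": 0.0, "travel": [-0.002, -0.08, 0.045], "roll": 0},
    {"claw": 0.0, "travel": [-0.002, -0.08, 0.06], "roll": 0},
    {"claw": 0.0, "travel": [-0.002, -0.08, 0.06], "roll": 0},
  ],
)

```text
clock: 8.37
tcp_pos: [0.5099, -0.3603, 0.2853]
ee_rot: [179.8, -0.4, 159.7]
wrist_force: [-0.2, -0.0, -0.7]
grip_width: 0.0004
grip_force: 0.0
```

```bash
python3 -c "
from h import *
go((.512,-.362,.205))
p=cam('scene')['pixels'][60:240,100:340];q=cam('side')['pixels'][0:180,190:430]
cv2.imwrite('pics/s2.png',cv2.resize(np.hstack([p,q]),None,fx=1.6,fy=1.6)[...,::-1])"
```

```text
8.3667 [ 0.51  -0.36   0.285] [179.8  -0.4 159.7] 0.0 [-0.2 -0.  -0.7]
(0.512, -0.362, 0.205) from now [-0.003 -0.001  0.08 ] from prev [-0.003 -0.001  0.08 ]
```

View pics/s2.png

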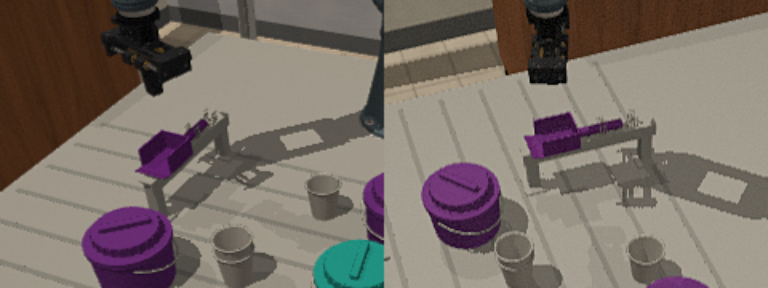

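The crops show the fingertip above the scoop bowl: left view tip at (152,92) over the bowl at (165,155), right view tip at (546,80) over (555,132). I lower it and hold.

Call:
move_arm(
  increments=[
    {"claw": 0.0, "travel": [-0.002, 0, 0.025], "roll": 0},
    {"claw": 0.0, "travel": [-0.002, 0, 0.05], "roll": 0},
    {"claw": 0.0, "travel": [-0.002, 0, 0.07], "roll": 0},
    {"claw": 0.0, "travel": [-0.002, 0, 0.08], "roll": 0},
    {"claw": 0.0, "travel": [-0.002, 0, 0.085], "roll": 0},
    {"claw": 0.0, "travel": [-0.002, 0, 0.085], "roll": 0},
    {"claw": 0.0, "travel": [-0.002, 0, 0.085], "roll": 0},
    {"claw": 0.0, "travel": [-0.002, 0, 0.085], "roll": 0},
    {"claw": 0.0, "travel": [-0.002, 0, 0.085], "roll": 0},
    {"claw": 0.0, "travel": [-0.002, 0, 0.085], "roll": 0},
  ],
)

```text
clock: 9.3
tcp_pos: [0.5143, -0.3635, 0.207]
ee_rot: [-180.0, 0.1, 159.7]
wrist_force: [0.4, -0.4, -0.2]
grip_width: 0.0003
grip_force: 0.0
```

Call:
move_arm(
  increments=[
    {"claw": 0.0, "travel": [0, 0, 0], "roll": 0},
    {"claw": 0.0, "travel": [0, 0, 0], "roll": 0},
    {"claw": 0.0, "travel": [0, 0, 0], "roll": 0},
    {"claw": 0.0, "travel": [0, 0, 0], "roll": 0},
    {"claw": 0.0, "travel": [0, 0, 0], "roll": 0},
    {"claw": 0.0, "travel": [0, 0, 0], "roll": 0},
    {"claw": 0.0, "travel": [0, 0, 0], "roll": 0},
    {"claw": 0.0, "travel": [0, 0, 0], "roll": 0},
    {"claw": 0.0, "travel": [0, 0, 0], "roll": 0},
    {"claw": 0.0, "travel": [0, 0, 0], "roll": 0},
  ],
)

```text
clock: 10.13
tcp_pos: [0.5138, -0.3631, 0.2057]
ee_rot: [180.0, -0.0, 159.7]
wrist_force: [-0.1, 0.7, -0.2]
grip_width: 0.0005
grip_force: 0.0
```

Call:
move_arm(
  increments=[
    {"claw": 0.0, "travel": [0, 0, 0], "roll": 0},
    {"claw": 0.0, "travel": [0, 0, 0], "roll": 0},
    {"claw": 0.0, "travel": [0, 0, 0], "roll": 0},
    {"claw": 0.0, "travel": [0, 0, 0], "roll": 0},
    {"claw": 0.0, "travel": [0, 0, 0], "roll": 0},
    {"claw": 0.0, "travel": [0, 0, 0], "roll": 0},
    {"claw": 0.0, "travel": [0, 0, 0], "roll": 0},
    {"claw": 0.0, "travel": [0, 0, 0], "roll": 0},
    {"claw": 0.0, "travel": [0, 0, 0], "roll": 0},
    {"claw": 0.0, "travel": [0, 0, 0], "roll": 0},
  ],
)

```text
clock: 10.97
tcp_pos: [0.5139, -0.3631, 0.2057]
ee_rot: [180.0, -0.0, 159.7]
wrist_force: [0.6, 0.6, -0.5]
grip_width: 0.0006
grip_force: 0.0
```

Call:
move_arm(
  increments=[
    {"claw": 0.0, "travel": [0, 0, 0], "roll": 0},
    {"claw": 0.0, "travel": [0, 0, 0], "roll": 0},
    {"claw": 0.0, "travel": [0, 0, 0], "roll": 0},
    {"claw": 0.0, "travel": [0, 0, 0], "roll": 0},
    {"claw": 0.0, "travel": [0, 0, 0], "roll": 0},
    {"claw": 0.0, "travel": [0, 0, 0], "roll": 0},
    {"claw": 0.0, "travel": [0, 0, 0], "roll": 0},
    {"claw": 0.0, "travel": [0, 0, 0], "roll": 0},
    {"claw": 0.0, "travel": [0, 0, 0], "roll": 0},
    {"claw": 0.0, "travel": [0, 0, 0], "roll": 0},
  ],
)

```text
clock: 11.8
tcp_pos: [0.5139, -0.3631, 0.2057]
ee_rot: [180.0, 0.0, 159.7]
wrist_force: [-0.5, 0.1, -0.8]
grip_width: 0.0003
grip_force: 0.0
```

```bash
python3 -c "
from h import *
go((.512,-.362,.35),(.68,-.12,.35),(.68,-.12,.162))
p=cam('scene')['pixels'][60:240,100:340];q=cam('side')['pixels'][0:180,190:430]
cv2.imwrite('pics/s3.png',cv2.resize(np.hstack([p,q]),None,fx=1.6,fy=1.6)[...,::-1])"
```

```text
11.8 [ 0.514 -0.363  0.206] [180.    0.  159.7] 0.0 [-0.5  0.1 -0.8]
(0.512, -0.362, 0.35) from now [ 0.002  0.    -0.144] from prev [ 0.002  0.    -0.144]
(0.68, -0.12, 0.35) from now [-0.071  0.286 -0.144] from prev [-0.073  0.285  0.   ]
(0.68, -0.12, 0.162) from now [-0.071  0.286  0.044] from prev [ 0.    -0.     0.188]
```

View pics/s3.png

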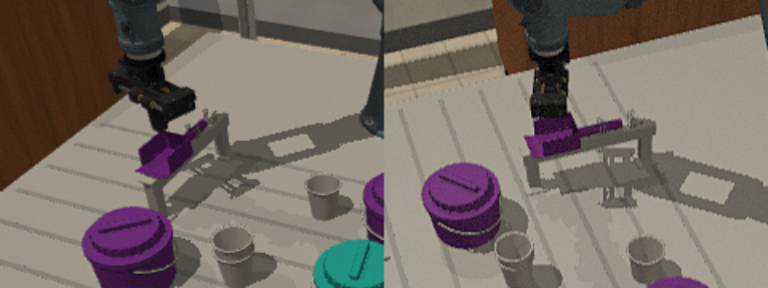

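The fingertip stands just over the bowl, at left (160,128) and right (550,115), and the scoop has not moved. Next the nested cups.

Call:
move_arm(
  increments=[
    {"claw": 0.0, "travel": [0, 0, -0.02], "roll": 0},
    {"claw": 0.0, "travel": [0, 0, -0.055], "roll": 0},
    {"claw": 0.0, "travel": [0, 0, -0.09], "roll": 0},
    {"claw": 0.0, "travel": [0, 0, -0.125], "roll": 0},
    {"claw": 0.0, "travel": [-0.003, 0.012, -0.145], "roll": 0},
    {"claw": 0.0, "travel": [-0.01, 0.04, -0.145], "roll": 0},
    {"claw": 0.0, "travel": [-0.017, 0.07, -0.145], "roll": 0},
    {"claw": 0.0, "travel": [-0.025, 0.1, -0.145], "roll": 0},
    {"claw": 0.0, "travel": [-0.032, 0.13, -0.145], "roll": 0},
    {"claw": 0.0, "travel": [-0.04, 0.16, -0.145], "roll": 0},
  ],
)

```text
clock: 12.73
tcp_pos: [0.6075, -0.2257, 0.3509]
ee_rot: [-180.0, 0.0, 159.7]
wrist_force: [1.0, 0.3, 0.8]
grip_width: 0.0007
grip_force: 0.0
```

Call:
move_arm(
  increments=[
    {"claw": 0.0, "travel": [-0.007, 0.03, 0], "roll": 0},
    {"claw": 0.0, "travel": [-0.015, 0.06, 0], "roll": 0},
    {"claw": 0.0, "travel": [-0.022, 0.09, 0], "roll": 0},
    {"claw": 0.0, "travel": [-0.028, 0.115, 0], "roll": 0},
    {"claw": 0.0, "travel": [-0.031, 0.126, 0], "roll": 0},
    {"claw": 0.0, "travel": [-0.031, 0.126, 0.02], "roll": 0},
    {"claw": 0.0, "travel": [-0.031, 0.126, 0.05], "roll": 0},
    {"claw": 0.0, "travel": [-0.031, 0.126, 0.08], "roll": 0},
    {"claw": 0.0, "travel": [-0.031, 0.126, 0.1], "roll": 0},
    {"claw": 0.0, "travel": [-0.031, 0.126, 0.1], "roll": 0},
  ],
)

```text
clock: 13.57
tcp_pos: [0.6769, -0.1194, 0.2445]
ee_rot: [-180.0, -0.6, 159.6]
wrist_force: [-0.6, 0.2, -1.5]
grip_width: 0.0004
grip_force: 0.0
```

```bash
python3 -c "
from h import *
go((.68,-.12,.162))
p=cam('scene')['pixels'][80:260,100:340];q=cam('side')['pixels'][20:200,190:430]
cv2.imwrite('pics/s4.png',cv2.resize(np.hstack([p,q]),None,fx=1.6,fy=1.6)[...,::-1])"
```

```text
13.5667 [ 0.677 -0.119  0.244] [-180.    -0.6  159.6] 0.0 [-0.6  0.2 -1.5]
(0.68, -0.12, 0.162) from now [-0.004  0.001  0.082] from prev [-0.004  0.001  0.082]
```

View pics/s4.png

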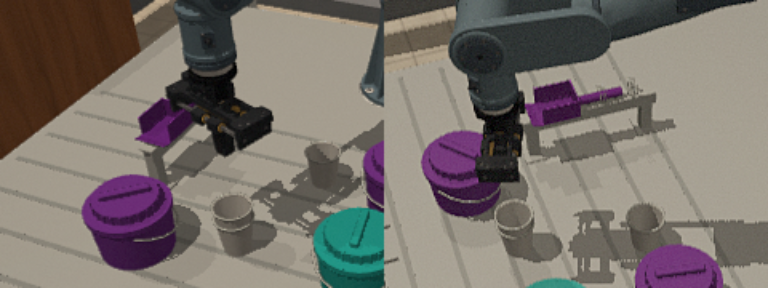

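The fingertip, at left (228,150) and right (497,178), is above the nested pair at (233,205) and (514,212), and clear of the purple bucket. I lower it and hold.

Call:
move_arm(
  increments=[
    {"claw": 0.0, "travel": [0, 0, 0.025], "roll": 0},
    {"claw": 0.0, "travel": [0, 0, 0.05], "roll": 0},
    {"claw": 0.0, "travel": [0, 0, 0.07], "roll": 0},
    {"claw": 0.0, "travel": [0, 0, 0.082], "roll": 0},
    {"claw": 0.0, "travel": [0, 0, 0.087], "roll": 0},
    {"claw": 0.0, "travel": [0, 0, 0.087], "roll": 0},
    {"claw": 0.0, "travel": [0, 0, 0.087], "roll": 0},
    {"claw": 0.0, "travel": [0, 0, 0.087], "roll": 0},
    {"claw": 0.0, "travel": [0, 0, 0.087], "roll": 0},
    {"claw": 0.0, "travel": [0, 0, 0.087], "roll": 0},
  ],
)

```text
clock: 14.5
tcp_pos: [0.6804, -0.1198, 0.1651]
ee_rot: [180.0, 0.1, 159.7]
wrist_force: [1.2, 0.1, -0.2]
grip_width: 0.0004
grip_force: 0.0
```

Call:
move_arm(
  increments=[
    {"claw": 0.0, "travel": [0, 0, 0], "roll": 0},
    {"claw": 0.0, "travel": [0, 0, 0], "roll": 0},
    {"claw": 0.0, "travel": [0, 0, 0], "roll": 0},
    {"claw": 0.0, "travel": [0, 0, 0], "roll": 0},
    {"claw": 0.0, "travel": [0, 0, 0], "roll": 0},
    {"claw": 0.0, "travel": [0, 0, 0], "roll": 0},
    {"claw": 0.0, "travel": [0, 0, 0], "roll": 0},
    {"claw": 0.0, "travel": [0, 0, 0], "roll": 0},
    {"claw": 0.0, "travel": [0, 0, 0], "roll": 0},
    {"claw": 0.0, "travel": [0, 0, 0], "roll": 0},
  ],
)

```text
clock: 15.33
tcp_pos: [0.6798, -0.1196, 0.1637]
ee_rot: [-180.0, 0.0, 159.7]
wrist_force: [-0.8, 0.0, 0.7]
grip_width: 0.0005
grip_force: 0.0
```

Call:
move_arm(
  increments=[
    {"claw": 0.0, "travel": [0, 0, 0], "roll": 0},
    {"claw": 0.0, "travel": [0, 0, 0], "roll": 0},
    {"claw": 0.0, "travel": [0, 0, 0], "roll": 0},
    {"claw": 0.0, "travel": [0, 0, 0], "roll": 0},
    {"claw": 0.0, "travel": [0, 0, 0], "roll": 0},
    {"claw": 0.0, "travel": [0, 0, 0], "roll": 0},
    {"claw": 0.0, "travel": [0, 0, 0], "roll": 0},
    {"claw": 0.0, "travel": [0, 0, 0], "roll": 0},
    {"claw": 0.0, "travel": [0, 0, 0], "roll": 0},
    {"claw": 0.0, "travel": [0, 0, 0], "roll": 0},
  ],
)

```text
clock: 16.17
tcp_pos: [0.6798, -0.1196, 0.1637]
ee_rot: [180.0, -0.0, 159.7]
wrist_force: [0.1, 0.4, -0.7]
grip_width: 0.0002
grip_force: 0.0
```

Call:
move_arm(
  increments=[
    {"claw": 0.0, "travel": [0, 0, 0], "roll": 0},
    {"claw": 0.0, "travel": [0, 0, 0], "roll": 0},
    {"claw": 0.0, "travel": [0, 0, 0], "roll": 0},
    {"claw": 0.0, "travel": [0, 0, 0], "roll": 0},
    {"claw": 0.0, "travel": [0, 0, 0], "roll": 0},
    {"claw": 0.0, "travel": [0, 0, 0], "roll": 0},
    {"claw": 0.0, "travel": [0, 0, 0], "roll": 0},
    {"claw": 0.0, "travel": [0, 0, 0], "roll": 0},
    {"claw": 0.0, "travel": [0, 0, 0], "roll": 0},
    {"claw": 0.0, "travel": [0, 0, 0], "roll": 0},
  ],
)

```text
clock: 17.0
tcp_pos: [0.6798, -0.1196, 0.1637]
ee_rot: [180.0, 0.0, 159.7]
wrist_force: [-0.8, -0.2, 0.8]
grip_width: 0.0004
grip_force: 0.0
```

```bash
python3 -c "
from h import *
go((.68,-.12,.42),(.22,-.48,.42))"
```

```text
17.0 [ 0.68  -0.12   0.164] [180.    0.  159.7] 0.0 [-0.8 -0.2  0.8]
(0.68, -0.12, 0.42) from now [-0.    -0.    -0.256] from prev [-0.    -0.    -0.256]
(0.22, -0.48, 0.42) from now [ 0.306 -0.498 -0.256] from prev [ 0.306 -0.497 -0.   ]
```

Call:
move_arm(
  increments=[
    {"claw": 0.0, "travel": [0, 0, -0.02], "roll": 0},
    {"claw": 0.0, "travel": [0, 0, -0.05], "roll": 0},
    {"claw": 0.0, "travel": [0, 0, -0.08], "roll": 0},
    {"claw": 0.0, "travel": [0, 0, -0.11], "roll": 0},
    {"claw": 0.0, "travel": [0, 0, -0.14], "roll": 0},
    {"claw": 0.0, "travel": [0, 0, -0.17], "roll": 0},
    {"claw": 0.0, "travel": [0, 0, -0.2], "roll": 0},
    {"claw": 0.0, "travel": [0, 0, -0.23], "roll": 0},
    {"claw": 0.0, "travel": [0, 0, -0.256], "roll": 0},
    {"claw": 0.0, "travel": [0.008, -0.013, -0.256], "roll": 0},
  ],
)

```text
clock: 17.83
tcp_pos: [0.6699, -0.1281, 0.427]
ee_rot: [180.0, 0.6, 159.8]
wrist_force: [1.2, -0.7, 1.3]
grip_width: 0.0006
grip_force: 0.0
```

Call:
move_arm(
  increments=[
    {"claw": 0.0, "travel": [0.015, -0.024, 0], "roll": 0},
    {"claw": 0.0, "travel": [0.03, -0.049, 0], "roll": 0},
    {"claw": 0.0, "travel": [0.045, -0.073, 0], "roll": 0},
    {"claw": 0.0, "travel": [0.06, -0.098, 0], "roll": 0},
    {"claw": 0.0, "travel": [0.075, -0.122, 0], "roll": 0},
    {"claw": 0.0, "travel": [0.09, -0.146, 0], "roll": 0},
    {"claw": 0.0, "travel": [0.105, -0.171, 0], "roll": 0},
    {"claw": 0.0, "travel": [0.12, -0.195, 0], "roll": 0},
    {"claw": 0.0, "travel": [0.135, -0.22, 0], "roll": 0},
    {"claw": 0.0, "travel": [0.15, -0.244, 0], "roll": 0},
  ],
)

```text
clock: 18.67
tcp_pos: [0.4411, -0.3063, 0.4199]
ee_rot: [-180.0, 0.0, 159.7]
wrist_force: [-0.6, 0.1, 0.5]
grip_width: 0.0005
grip_force: 0.0
```

Call:
move_arm(
  increments=[
    {"claw": 0.0, "travel": [0.015, -0.024, 0], "roll": 0},
    {"claw": 0.0, "travel": [0.03, -0.049, 0], "roll": 0},
    {"claw": 0.0, "travel": [0.045, -0.073, 0], "roll": 0},
    {"claw": 0.0, "travel": [0.06, -0.098, 0], "roll": 0},
    {"claw": 0.0, "travel": [0.075, -0.122, 0], "roll": 0},
    {"claw": 0.0, "travel": [0.09, -0.146, 0], "roll": 0},
    {"claw": 0.0, "travel": [0.105, -0.171, 0], "roll": 0},
    {"claw": 0.0, "travel": [0.12, -0.195, 0], "roll": 0},
    {"claw": 0.0, "travel": [0.135, -0.22, 0], "roll": 0},
    {"claw": 0.0, "travel": [0.148, -0.24, 0], "roll": 0},
  ],
)

```text
clock: 19.5
tcp_pos: [0.2185, -0.4803, 0.4198]
ee_rot: [-180.0, 0.0, 159.6]
wrist_force: [0.4, 0.4, 0.4]
grip_width: 0.0004
grip_force: 0.0
```

Call:
move_arm(
  increments=[
    {"claw": 0.0, "travel": [0, 0, 0], "roll": 0},
    {"claw": 0.0, "travel": [0, 0, 0], "roll": 0},
    {"claw": 0.0, "travel": [0, 0, 0], "roll": 0},
    {"claw": 0.0, "travel": [0, 0, 0], "roll": 0},
    {"claw": 0.0, "travel": [0, 0, 0], "roll": 0},
  ],
)

```text
clock: 19.92
tcp_pos: [0.2212, -0.4787, 0.4199]
ee_rot: [-180.0, 0.0, 159.8]
wrist_force: [0.5, 0.2, -0.3]
grip_width: 0.0007
grip_force: 0.0
```

```bash
python3 -c "
from h import *
go()
cv2.imwrite('pics/s5.png',cam('scene')['pixels'][...,::-1])"
```

```text
19.9167 [ 0.221 -0.479  0.42 ] [-180.     0.   159.8] 0.001 [ 0.5  0.2 -0.3]
```

View pics/s5.png

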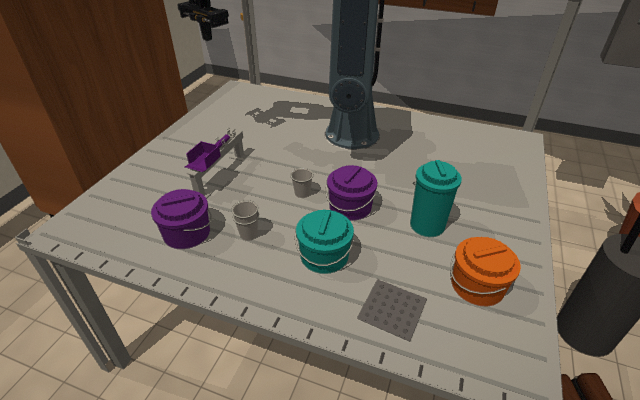

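The hand is well away at (205,20), and everything stands where it stood at the start.

```bash
python3 -c "
from h import *
print(job.finish_job())"
```

```text
the job is handed in; nothing more can be done
None
```

I pointed at the squat turquoise cap, the scoop bowl and the nested cups in that order, from about 3.5 cm above each and for over two seconds each, touched nothing, drew the hand well away, and handed the job in at about 20 s.

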